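# Issue a tape roll and pick out the full ointment tin by weight

### The job

Make up this issue for the aid post. First slide the top roll of strapping tape up off the spindle (leave the other roll on it) and lay it flat in the white issue tray, set down, not dropped. Then heft the three closed ointment tins one after another, lifting each clear of the grey stock tray and standing it back upright there, find the full one, which is the heaviest, and finish holding that tin up, upright and still, with its underside at least 15 cm above the desk, for me to take from your grip; let nothing else be knocked over or pushed about.

Things in the scene. Friction and masses are not known exactly. Their poses are not given: they have to be found in the camera images.
- spindle: upright tape spindle fixed to the desk: round steel-grey foot 110 mm across and 12 mm high, with a plain round post 18 mm thick on its axis whose tapered tip is 124 mm above the desk. Two rolls of tape are threaded on the post, one on the other. Origin on the axis at desk height
- roll_center (a point): upper of the two rolls of white strapping tape on the spindle: a stiff ring 60 mm across, 50 mm high, with a 30 mm hole (6 mm of play round the post), about 110 g; its centre, half-way up, z along its axis. At first it rests on the lower roll, its underside 62 mm above the desk; it must rise by 62 mm to leave the post
- roll_low_center (a point): the lower roll on the spindle, the same as the upper one, resting on the foot; it stays there. Its centre, half-way up
- issue_tray: white plastic tray, fixed, open on top: 260 mm (its x) by 180 mm (its y), 45 mm high, walls and floor 5 mm thick; origin under its centre at desk height. A carton lies at its +x end; the rest of its floor, from the middle to the -x end, is free for the roll. It stands on one side of the stock tray and the spindle on the other, either way round
- carton_center (a point): centre of the cardboard carton lying in the issue tray: 60 mm (x) by 110 mm (y) by 40 mm high, 120 g, loose; leave it alone
- stock_tray: shallow grey plastic tray, fixed, 120 mm (its x) by 350 mm (its y), 14 mm high, walls and floor 4 mm thick; origin under its centre at desk height. The three tins stand in it along its y axis
- tin_a_center (a point): one of three look-alike closed aluminium tins, screw lids, white labels: 62 mm across, 70 mm high, upright in a row 115 mm apart (give or take 10) on the stock tray floor. This point: its centre, 35 mm up, z along its axis. One tin is full, at least 150 g heavier than each of the others; all weigh 100 to 400 g. Places are mixed each time, so only the weight tells
- tin_b_center (a point): one of three look-alike closed aluminium tins, screw lids, white labels: 62 mm across, 70 mm high, upright in a row 115 mm apart (give or take 10) on the stock tray floor. This point: its centre, 35 mm up, z along its axis. One tin is full, at least 150 g heavier than each of the others; all weigh 100 to 400 g. Places are mixed each time, so only the weight tells
- tin_c_center (a point): one of three look-alike closed aluminium tins, screw lids, white labels: 62 mm across, 70 mm high, upright in a row 115 mm apart (give or take 10) on the stock tray floor. This point: its centre, 35 mm up, z along its axis. One tin is full, at least 150 g heavier than each of the others; all weigh 100 to 400 g. Places are mixed each time, so only the weight tells
- gel_center (a point): loose bottle of hand gel on the desk beyond the stock tray, 50 mm across and 120 mm high; centre, half-way up; leave it alone
- plaster_center (a point): loose white box of plasters on the desk beyond the stock tray, 60 by 110 mm and 50 mm high; centre, half-way up; leave it alone
Things that resemble listed ones, but are neither listed nor needed, are in the scene too. What is shaped like the part that bears tin_c_center but red is not meant.

How it is judged:
By the outcome, as a careful person would: the job done as asked, in the order asked, and still so for the second after the job is handed in, while the arm keeps its last pose, push and grip.
It also fails if it takes over 72 s, if anything falls off the work surface, if the arm or the gripper's body presses on something with over 40 N, if the wrist force passes 120 N, or if a joint passes its speed limit or range.

### The arm

A 6-joint arm with a two-finger parallel gripper is mounted at the origin on the work surface. World frame = base frame: x ahead of the robot, y to its left, z up, the work surface at z = 0. Lengths are in mm, angles in degrees, forces in N, time in s.
With the tool pointing down it reaches from about 300 to 850 mm from the base axis. Payload 4.2 kg.
Tool frame: the origin (TCP) lies on the centre line of the jaws, within the pads' length; the fingertips stand 14 mm ahead of it and the grasp point (between the pads) lies 5 mm behind it (env.finger_overhang is the z of the fingertips in the tool frame, in mm); z points along the fingers, y is the line along which they close (so a half turn about z gives the same grasp; the last joint's range is limited). The gripper opens to 91 mm and grips with 3 to 60 N. Pads are 32 mm wide; open, the fingers measure 118 mm over their backs; the gripper's body (76 mm by 178 mm) begins 60 mm behind the grasp point.
Start: joints at [76.203, 18.312, 89.639, -0, 72.044, -1.146], TCP at [125.932, 561.055, 227.976] pointing down, gripper open.
Joint ranges: [-177.97, 177.97], [-48.28, 115.42], [12.27, 149.76], [-77.06, 257.06], [2.81, 150.46], [-146.56, 146.56]. Speed limits (degrees/s): [147.25, 147.25, 180, 180, 180, 180].

### API

Orientations are given as [roll, pitch, yaw] about the fixed x, y, z axes, in that order (R = Rz(yaw) Ry(pitch) Rx(roll)).
In Python, from workcell import sensors, viewer, env gives the robot as it stands. The module is installed in compiled form; this text tells all that it offers.
- The arm moves only by the tool step_arm, never from a script. Its argument "plan" is one flat list of numbers, 6 for each row, row after row: the shift along the tool's x, y, z in cm, then the turn, a rotation vector about the tool's x, y, z in rad. In form: [x, y, z, wx, wy, wz, x, y, z, wx, wy, wz, ...]. A call has 1 to 5 rows; each row shifts and turns the commanded pose from where the row before left it, along the tool's axes as they then stand; what a row does not reach is not made up. A row lasts 1/12 s, in which the tool goes at most 41.7 mm and 7.16 degrees, less where a joint would pass 70% of its speed; a pose out of reach is approached as far as the arm can. A call is refused whole if a number of a shift passes 4.17 or a number of a turn 0.125, either way. A call with a gripper value outside its range is refused whole. "hand" is the finger opening in cm, from 0 to 9.12, set as the call begins (left out, the last holds). The fingers move at their own pace and stop on an object; "newtons" is the grip in N (left out, the last holds). Time passes only in rows, so rows that do not move let the fingers close. It gives the time, the measured TCP pose, the force, the opening and the grip force at its end, in the units of the state.
- sensors.state(): the state, without advancing time (a new reading comes with each control period).
- viewer.grab_frame(name): name is "side" or "top"; returns a dict with "img" (400x640x3 uint8, red, green, blue), "fx", "fy", "cx", "cy" (pixels), "k1" (the pictures are not rectified: a ray, as slopes to the right and down, at radius r is drawn at 1 + k1 r^2 times it, then the intrinsics apply), "position" and "attitude" of the camera in the world. Camera axes: x right, y down, z forward; pixel columns grow to the right and rows downward; lengths in mm; the calibration is good to about 2 mm. A picture is of the moment at which its call begins. There is no depth.
- env.job_done(): hands the job in; it is judged then, once.
Trained networks look in a picture, given as the dict that the camera call returned (one of the last four; its "shot" number tells which), for a name from the list of things; names that differ only in an ending like _2 or _b are one class to them, and where a whole thing is asked for, a point or a joint stands for the part that bears it (a point fixed in the world has none). Each returns a list of dicts, best first, with "score" (0 to 1); they miss things now and then, are a little off and sometimes report something else, mostly with a low value. They report only what shows in the picture. A call takes as long as a camera call. They do not tell look-alikes from the thing itself.
- viewer.boxes_of(name, picture): "location" ([column, row] in pixels, amid what is visible of it).
- viewer.pinpoint(name, picture): "location" ([column, row] in pixels: a listed point, or the origin of a listed thing).
The state is a dict: "time_s": time; "qpos": joint angles; "qvel": joint speeds; "effort": joint torques, N m; "ee_pos": TCP position; "ee_rot": TCP orientation; "force": force on the tool from outside, world axes, zero at the start; "torque": the same for the moment, N m; "gripper_width": finger opening in mm; "gripper_force": force on a finger pad.
Only numpy, scipy, OpenCV 4.12 (cv2) and the standard library are available. Lean on these libraries where they do the work, as an engineer would, in place of code of your own. Each camera call takes 0.05 s, during which the arm holds its last target. There are 200 camera calls.

## Working session

There is one attempt and no reset: what is moved stays moved. The work goes in short steps, Python scripts to look and compute and a tool call to move; the robot and the scene stay as the last step left them, time stands still between calls to the robot, and variables do not carry over. Pictures are saved under pics/ and viewed, at most 10 in all, crops included, and the job is handed in when it is done.

Besides the shell and the picture viewer there is one more tool, called after "Call:" as name(argument=value, ...) on one line, values as JSON. step_arm: Moves the arm, as the interface text tells. Its arguments: {"type":"object","properties":{"plan":{"type":"array","items":{"type":"number"}},"hand":{"type":"number"},"newtons":{"type":"number"}},"required":["plan"]}

```bash
mkdir -p pics
cat > h.py <<'E'
import numpy as np, cv2
from scipy.spatial.transform import Rotation as R
from workcell import sensors, viewer, env
def grab(n,save=None):
    p=viewer.grab_frame(n)
    if save: cv2.imwrite('pics/'+save,p['img'][:,:,::-1])
    return p
def rot(p):
    a=np.array(p['attitude'],float)
    return a if a.shape==(3,3) else R.from_euler('xyz',a,degrees=True).as_matrix()
def ray(p,uv):
    K=np.array([[p['fx'],0,p['cx']],[0,p['fy'],p['cy']],[0,0,1.]])
    s=cv2.undistortPoints(np.array([[uv]],float),K,np.array([p['k1'],0,0,0.]))[0,0]
    d=rot(p)@np.array([s[0],s[1],1]); return np.array(p['position'],float),d/np.linalg.norm(d)
def atz(p,uv,z):
    o,d=ray(p,uv); return o+d*(z-o[2])/d[2]
def tri(a,u,b,v):
    o,d=ray(a,u);q,e=ray(b,v)
    s=np.linalg.lstsq(np.c_[d,-e],q-o,rcond=None)[0]
    x,y=o+s[0]*d,q+s[1]*e; return (x+y)/2,np.linalg.norm(x-y)
def proj(p,X):
    c=rot(p).T@(np.array(X,float)-np.array(p['position'],float)); s=c[:2]/c[2]; s=s*(1+p['k1']*(s@s))
    return np.array([p['fx']*s[0]+p['cx'],p['fy']*s[1]+p['cy']])
E
python3 - <<'E'
from h import *
np.set_printoptions(precision=1,suppress=True)
P={n:grab(n,n+'1.png') for n in('side','top')}
for n,p in P.items():
    print(n,p['position'],p['attitude'],p['fx'],p['k1'])
    for k in['spindle','roll_center','issue_tray','carton_center','stock_tray','tin_a_center','gel_center','plaster_center']:
        print(k,[(np.round(d['location'],0).tolist(),round(d['score'],2)) for d in viewer.pinpoint(k,p)])
print(sensors.state())
E
```

```text
side [521.8 947.6 740.4] [-124.8   -0.6 -176.1] 462.63081382492317 0.033624107440131674
spindle [([373.0, 348.0], 0.8)]
roll_center [([381.0, 315.0], 0.73)]
issue_tray [([349.0, 155.0], 0.86), ([324.0, 148.0], 0.19)]
carton_center [([323.0, 146.0], 0.96)]
stock_tray [([338.0, 225.0], 0.58)]
tin_a_center [([338.0, 187.0], 0.9)]
gel_center [([267.0, 172.0], 0.57)]
plaster_center [([264.0, 227.0], 0.77)]
top [ 376.5   -5.9 1297.5] [-171.     1.4  -90.1] 418.3665369607748 -0.11262136006906028
spindle [([211.0, 237.0], 0.8)]
roll_center [([206.0, 234.0], 0.85)]
issue_tray [([454.0, 217.0], 0.91), ([336.0, 205.0], 0.53)]
carton_center [([451.0, 190.0], 0.96)]
stock_tray []
tin_a_center [([369.0, 204.0], 0.9)]
gel_center [([382.0, 140.0], 0.69), ([212.0, 236.0], 0.43)]
plaster_center [([316.0, 151.0], 0.58)]
{'time_s': 0.9, 'qpos': array([76.2, 18.3, 89.6, -0. , 72. , -1.1]), 'qvel': array([ 0. , -0.1,  0.1, -0. , -0. , -0.1]), 'effort': array([  0. , -41.2, -23.2,   0.1,   0. ,  -0. ]), 'ee_pos': array([125.9, 561.1, 228. ]), 'ee_rot': array([180. ,   0. , 167.3]), 'force': array([ 0. ,  0.1, -0.3]), 'torque': array([ 0., -0.,  0.]), 'gripper_force': 0.0, 'gripper_width': 91.07730842655063}
```

View pics/side1.png

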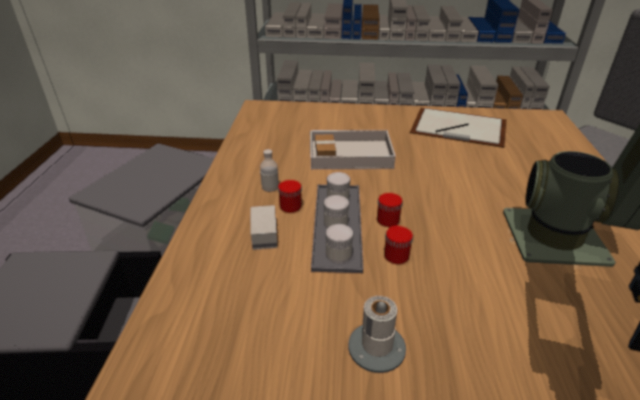

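View pics/top1.png

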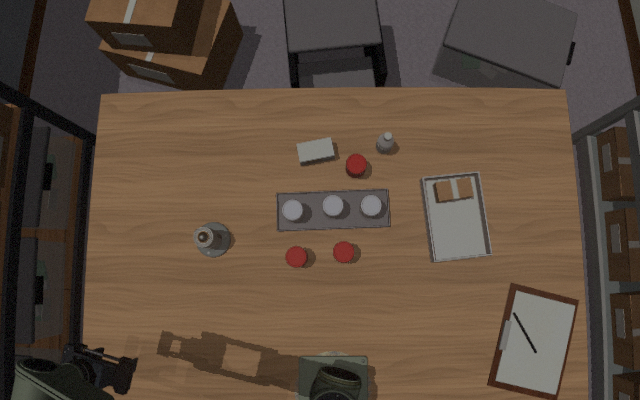

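Run:
```python
from h import *
np.set_printoptions(precision=1,suppress=True)
S=grab('side');T=grab('top')
def pp(p,k,f=viewer.pinpoint): return [(np.array(d['location']),d['score']) for d in f(k,p)]
for k in['spindle','roll_center','roll_low_center','issue_tray','carton_center','gel_center','plaster_center']:
    a,b=pp(S,k),pp(T,k)
    if a and b: print(k,*tri(S,a[0][0],T,b[0][0]),a[0][0],b[0][0])
for k in('tin_a_center','stock_tray'):
  for p in (S,T):
    print(k,[np.r_[u,s] for u,s in pp(p,k,viewer.boxes_of)],[np.r_[u,s] for u,s in pp(p,k)])
# geometric: lit white blobs of tin lids in top view
g=cv2.cvtColor(T['img'],cv2.COLOR_RGB2HSV)
m=((g[:,:,1]<40)&(g[:,:,2]>125)).astype(np.uint8)
n,l,st,c=cv2.connectedComponentsWithStats(m)
for i in range(1,n):
    if st[i,4]>40 and 180<c[i][0]<500 and 120<c[i][1]<280: print('blob',c[i],st[i],atz(T,c[i],74)[:2])
a=cv2.resize(T['img'][120:270,185:500],None,fx=2.5,fy=2.5,interpolation=2)
b=cv2.resize(S['img'][165:375,310:410],None,fx=1,fy=1)
b=cv2.resize(S['img'][280:375,250:510],None,fx=2.3,fy=2.3,interpolation=2)
h=np.zeros((a.shape[0]+b.shape[0],max(a.shape[1],b.shape[1]),3),np.uint8);h[:a.shape[0],:a.shape[1]]=a;h[a.shape[0]:,:b.shape[1]]=b
print(h.shape);cv2.imwrite('pics/crop1.png',h[:,:,::-1])
```

```text
spindle [453.9 371.1   6.5] 10.648557234033492 [373.1 344.2] [212.9 240.6]
roll_center [452.  371.9  78.3] 3.6906687704812233 [378.8 319.5] [205.9 238.7]
roll_low_center [450.  377.9  41. ] 9.140753093640049 [377.  335.4] [207.5 241. ]
issue_tray [ 518.9 -371.6    4.1] 1.9334838560178953 [350.4 154.5] [451.  216.9]
carton_center [ 602.  -383.6   21.3] 1.717944331118721 [325.1 147. ] [455.  189.7]
plaster_center [725.3  54.9  23.2] 6.546695913383655 [262.4 227.8] [314.1 153.1]
tin_a_center [array([337.3, 182.6,   0.6])] [array([336.9, 224.5,   0.6]), array([335.9, 187.2,   0.6])]
tin_a_center [array([370.4, 205.6,   0.9])] [array([372. , 206.8,   0.7])]
stock_tray [array([325. , 240.4,   0.8]), array([335.9, 209.5,   0.7])] [array([337.4, 229.8,   0.7])]
stock_tray [array([331.2, 217.5,   0.7])] [array([331. , 209.6,   0.6]), array([293.2, 211.6,   0.2])]
blob [314.9 149. ] [297 137  37  24 623] [721.   50.1]
blob [455.7 226.5] [ 426  177   61   84 2958] [ 483.5 -364.6]
blob [454.3 187.6] [450 178   9  20 101] [ 599.8 -366.3]
blob [332.6 205. ] [323 196  20  19 288] [549.6  -2.7]
blob [370.9 205. ] [361 196  20  19 287] [ 549.1 -115.7]
blob [292.3 209.5] [283 201  19  18 273] [536.7 116.5]
(593, 788, 3)
```

View pics/crop1.png

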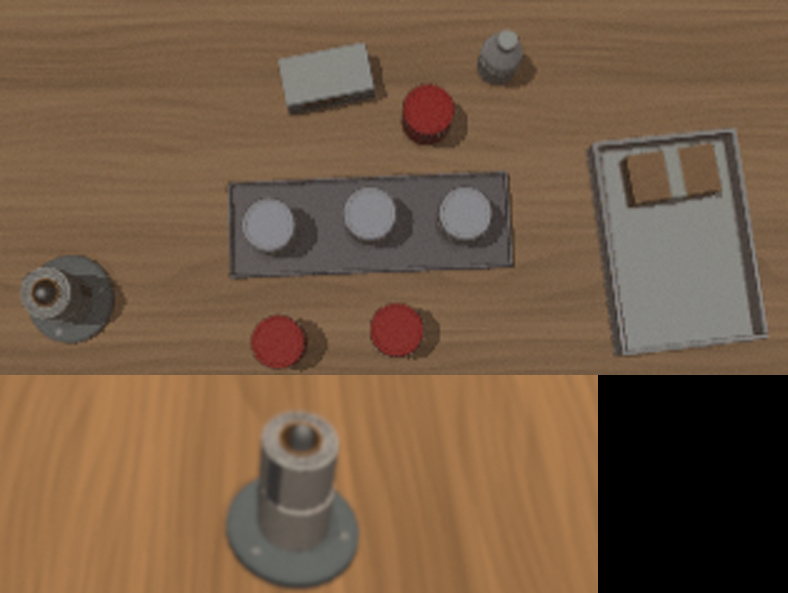

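The tins wanted are the white ones, at (293,210), (333,205) and (371,205) in the top view. The red ones at (356,165), (297,257) and (344,252) are look-alikes to leave alone. There is one spindle, and the roll top shows at (203,237) in the top view and (380,308) in the side view. The issue tray is at the right, with its carton at (455,189) and free floor toward (457,235).

Run:
```python
from h import *
np.set_printoptions(precision=1,suppress=True)
S=grab('side');T=grab('top')
print('rolltop',*tri(S,(380.4,308.3),T,(203.4,237.2)),atz(T,(203.4,237.2),112),atz(S,(380.4,308.3),112))
print('foot',atz(T,(213.4,239.5),12),atz(S,(377.5,280+(532-375)/2.3),10))
g=cv2.cvtColor(S['img'],cv2.COLOR_RGB2GRAY)
for c,u in (((536.7,116.5),(292.3,209.5)),((549.6,-2.7),(332.6,205)),((549.1,-115.7),(370.9,205))):
    print('tin lid in side proj',proj(S,(*c,74)))
print('issue tray corners',[atz(T,(x/2.5+185,y/2.5+120),45)[:2] for x,y in((592,145),(735,130),(768,337),(620,353))])
print('stock corners',[atz(T,(x/2.5+185,y/2.5+120),14)[:2] for x,y in((230,184),(508,174),(514,266),(233,277))])
print('red',[atz(T,u,70)[:2] for u in((356,165),(297,257),(344,252))],'gel',atz(T,(388,136),120)[:2])
a=cv2.resize(S['img'][130:275,240:420],None,fx=4,fy=4,interpolation=2)
cv2.imwrite('pics/s2.png',a[:,:,::-1])
print(sensors.state()['time_s'])
```

```text
rolltop [452.9 370.8 107. ] 0.39042919162401046 [452.4 369.2 112. ] [453.7 375.3 112. ]
foot [451.8 368.7  12. ] [451.4 381.7  10. ]
tin lid in side proj [339.1 231.5]
tin lid in side proj [335.9 201.5]
tin lid in side proj [338.  177.6]
issue tray corners [array([ 635.5, -275.8]), array([ 653.8, -455.1]), array([ 399.8, -481.2]), array([ 383.2, -300.3])]
stock corners [array([595. , 171.1]), array([ 605.6, -175.9]), array([ 490.7, -180.4]), array([478.6, 165.6])]
red [array([671.3, -73.6]), array([397.4, 102. ]), array([411.7, -35.2])] gel [ 745.9 -165.8]
2.2
```

View pics/s2.png

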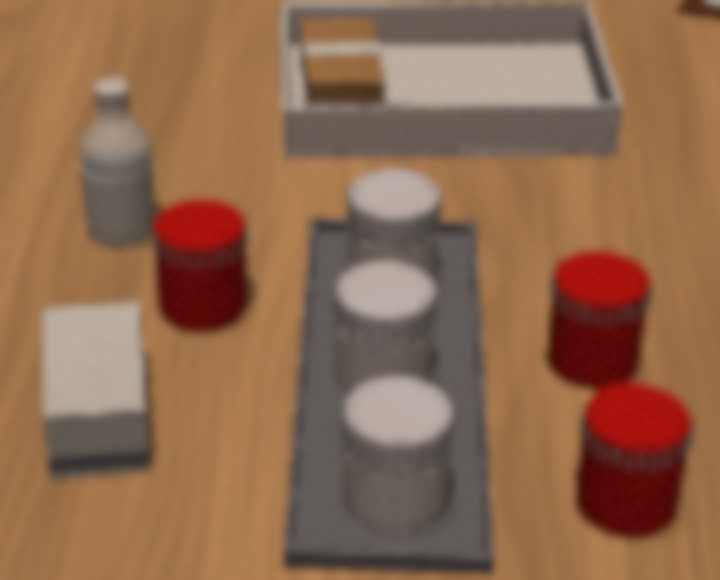

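```bash
cat >> h.py <<'E'
def rows(target,n,dyaw=0.,src=None,yaw0=None):
    """rows (cm, rad) for a straight move in n rows, tool pointing down; dyaw world deg in all"""
    s=sensors.state(); p=np.array(src if src is not None else s['ee_pos']); y=s['ee_rot'][2] if yaw0 is None else yaw0
    d=(np.array(target,float)-p)/n/10; out=[]
    for k in range(n):
        a=np.radians(y+dyaw*k/n)
        out.append([round(v,2) for v in(d@[np.cos(a),np.sin(a),0],d@[np.sin(a),-np.cos(a),0],-d[2],0,0)]+[round(-np.radians(dyaw)/n,4)])
    for i in range(0,n,5): print(sum(out[i:i+5],[]))
E
python3 - <<'E'
from h import *
s=sensors.state(); rows((452.5,370,190),11,90-s['ee_rot'][2])
E
```

```text
[np.float64(-3.28), np.float64(-1.04), np.float64(0.35), 0, 0, np.float64(0.1227), np.float64(-3.38), np.float64(-0.64), np.float64(0.35), 0, 0, np.float64(0.1227), np.float64(-3.43), np.float64(-0.22), np.float64(0.35), 0, 0, np.float64(0.1227), np.float64(-3.43), np.float64(0.21), np.float64(0.35), 0, 0, np.float64(0.1227), np.float64(-3.38), np.float64(0.62), np.float64(0.35), 0, 0, np.float64(0.1227)]
[np.float64(-3.28), np.float64(1.03), np.float64(0.35), 0, 0, np.float64(0.1227), np.float64(-3.13), np.float64(1.43), np.float64(0.35), 0, 0, np.float64(0.1227), np.float64(-2.93), np.float64(1.8), np.float64(0.35), 0, 0, np.float64(0.1227), np.float64(-2.69), np.float64(2.14), np.float64(0.35), 0, 0, np.float64(0.1227), np.float64(-2.41), np.float64(2.46), np.float64(0.35), 0, 0, np.float64(0.1227)]
[np.float64(-2.09), np.float64(2.73), np.float64(0.35), 0, 0, np.float64(0.1227)]
```

Call:
step_arm(plan=[-3.28,-1.04,0.35,0,0,0.1227,-3.38,-0.64,0.35,0,0,0.1227,-3.43,-0.22,0.35,0,0,0.1227,-3.43,0.21,0.35,0,0,0.1227,-3.38,0.62,0.35,0,0,0.1227], hand=9.1, newtons=15)

```text
time_s: 2.62
ee_pos: [275.4, 473.4, 210.4]
ee_rot: [180.0, -0.0, 131.9]
force: [0.8, 0.4, -0.2]
gripper_width: 91.1
gripper_force: 0.0
```

Call:
step_arm(plan=[-3.28,1.03,0.35,0,0,0.1227,-3.13,1.43,0.35,0,0,0.1227,-2.93,1.8,0.35,0,0,0.1227,-2.69,2.14,0.35,0,0,0.1227,-2.41,2.46,0.35,0,0,0.1227])

```text
time_s: 3.03
ee_pos: [424.1, 386.3, 192.9]
ee_rot: [180.0, -0.0, 96.7]
force: [-0.3, 1.4, 0.1]
gripper_width: 91.1
gripper_force: 0.0
```

Call:
step_arm(plan=[-2.09,2.73,0.35,0,0,0.1227,0,0,0,0,0,0,0,0,0,0,0,0])

```text
time_s: 3.28
ee_pos: [453.5, 369.0, 189.0]
ee_rot: [-180.0, 0.0, 89.9]
force: [1.0, -0.0, -0.3]
gripper_width: 91.0
gripper_force: 0.0
```

Run:
```python
from h import *
s=sensors.state(); print(s['time_s'],s['ee_pos'],s['ee_rot'],s['qpos'],s['force'])
S=grab('side')
a=cv2.resize(S['img'][180:390,250:530],None,fx=2.8,fy=2.8,interpolation=2)
cv2.imwrite('pics/s3.png',a[:,:,::-1])
print([proj(S,s['ee_pos']+np.array([0,0,d])) for d in(-14,)])
```

```text
3.2833 [453.47565842 368.96709434 189.01539003] [-1.79950435e+02  1.13100105e-02  8.98874250e+01] [3.79941953e+01 2.07116491e+01 9.18364434e+01 2.34759923e-02
 6.74978898e+01 3.80977818e+01] [ 0.99503119 -0.0091383  -0.31052208]
[array([383.28339681, 280.13346469])]
```

View pics/s3.png

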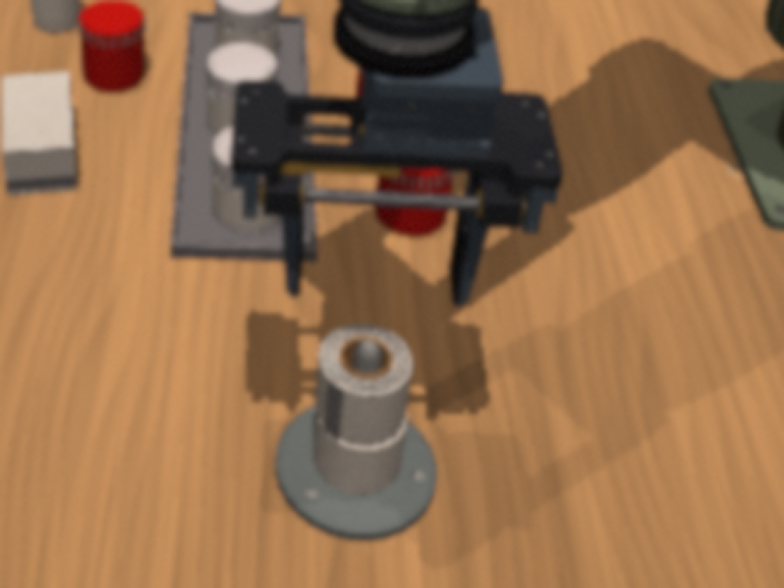

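The fingers straddle the roll: its top is at crop pixel (366,360) and the midpoint of the fingertips is at (376,295), which agrees with the projection. Descending.

Call:
step_arm(plan=[0.1,0,2.6,0,0,0,0.1,0,2.6,0,0,0,0,0,2.2,0,0,0,0,0,1.7,0,0,0,0,0,1.1,0,0,0])

```text
time_s: 3.75
ee_pos: [450.2, 372.4, 85.8]
ee_rot: [-179.9, 0.1, 90.2]
force: [-0.2, -0.5, -0.1]
gripper_width: 90.6
gripper_force: 0.0
```

Call:
step_arm(plan=[0,0,0,0,0,0,0,0,0,0,0,0,0,0,0,0,0,0,0,0,0,0,0,0,0,0,0,0,0,0], hand=0, newtons=18)

```text
time_s: 4.17
ee_pos: [453.2, 372.6, 88.8]
ee_rot: [179.9, -0.1, 90.0]
force: [0.2, 0.2, 3.2]
gripper_width: 60.7
gripper_force: 15.2
```

Call:
step_arm(plan=[0,0,0,0,0,0,0,0,0,0,0,0,0,0,-0.5,0,0,0,0,0,-1,0,0,0,0,0,-1.5,0,0,0])

```text
time_s: 4.58
ee_pos: [451.4, 371.1, 116.7]
ee_rot: [-179.8, 0.1, 90.0]
force: [-0.0, 0.7, -1.4]
gripper_width: 60.9
gripper_force: 18.0
```

Call:
step_arm(plan=[0,0,-1.8,0,0,0,0,0,-1.8,0,0,0,0,0,-1.8,0,0,0,0,0,-1,0,0,0,0,0,0,0,0,0])

```text
time_s: 5.0
ee_pos: [453.4, 372.7, 184.2]
ee_rot: [179.8, -0.2, 90.0]
force: [0.4, -0.2, -0.8]
gripper_width: 60.6
gripper_force: 18.0
```

Run:
```python
from h import *
s=sensors.state(); print(s['time_s'],s['ee_pos'],s['ee_rot'],s['force'],s['gripper_width'])
S=grab('side')
a=cv2.resize(S['img'][180:390,250:530],None,fx=2.8,fy=2.8,interpolation=2)
cv2.imwrite('pics/s4.png',a[:,:,::-1])
rows((463,-382,s['ee_pos'][2]),20)
```

```text
5.0 [453.42287632 372.74783849 184.21220988] [179.77653287  -0.18160139  90.01203876] [ 0.44013494 -0.18499669 -0.7565867 ] 60.60098921546194
[np.float64(-3.77), np.float64(0.05), np.float64(-0.01), 0, 0, np.float64(-0.0), np.float64(-3.77), np.float64(0.05), np.float64(-0.01), 0, 0, np.float64(-0.0), np.float64(-3.77), np.float64(0.05), np.float64(-0.01), 0, 0, np.float64(-0.0), np.float64(-3.77), np.float64(0.05), np.float64(-0.01), 0, 0, np.float64(-0.0), np.float64(-3.77), np.float64(0.05), np.float64(-0.01), 0, 0, np.float64(-0.0)]
[np.float64(-3.77), np.float64(0.05), np.float64(-0.01), 0, 0, np.float64(-0.0), np.float64(-3.77), np.float64(0.05), np.float64(-0.01), 0, 0, np.float64(-0.0), np.float64(-3.77), np.float64(0.05), np.float64(-0.01), 0, 0, np.float64(-0.0), np.float64(-3.77), np.float64(0.05), np.float64(-0.01), 0, 0, np.float64(-0.0), np.float64(-3.77), np.float64(0.05), np.float64(-0.01), 0, 0, np.float64(-0.0)]
[np.float64(-3.77), np.float64(0.05), np.float64(-0.01), 0, 0, np.float64(-0.0), np.float64(-3.77), np.float64(0.05), np.float64(-0.01), 0, 0, np.float64(-0.0), np.float64(-3.77), np.float64(0.05), np.float64(-0.01), 0, 0, np.float64(-0.0), np.float64(-3.77), np.float64(0.05), np.float64(-0.01), 0, 0, np.float64(-0.0), np.float64(-3.77), np.float64(0.05), np.float64(-0.01), 0, 0, np.float64(-0.0)]
[np.float64(-3.77), np.float64(0.05), np.float64(-0.01), 0, 0, np.float64(-0.0), np.float64(-3.77), np.float64(0.05), np.float64(-0.01), 0, 0, np.float64(-0.0), np.float64(-3.77), np.float64(0.05), np.float64(-0.01), 0, 0, np.float64(-0.0), np.float64(-3.77), np.float64(0.05), np.float64(-0.01), 0, 0, np.float64(-0.0), np.float64(-3.77), np.float64(0.05), np.float64(-0.01), 0, 0, np.float64(-0.0)]
```

View pics/s4.png

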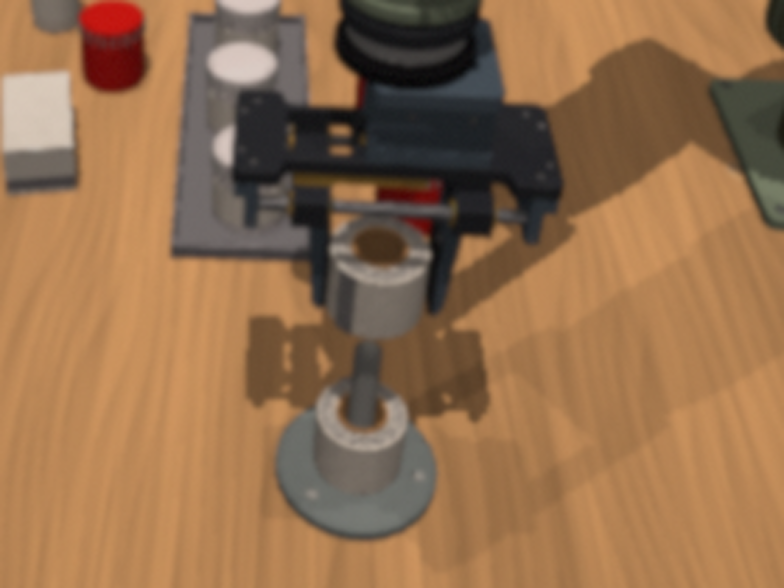

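The upper roll is held at crop pixel (380,280), clear of the post tip at (368,345). The lower roll has stayed on the spindle at (360,430). Carrying it across to the issue tray.

Call:
step_arm(plan=[-1.5,0.05,0,0,0,0,-3,0.05,0,0,0,0,-3.8,0.05,0,0,0,0,-3.8,0.05,0,0,0,0,-3.8,0.05,0,0,0,0])

```text
time_s: 5.47
ee_pos: [453.4, 210.4, 179.8]
ee_rot: [-179.8, 0.1, 90.1]
force: [0.2, -0.6, -1.7]
gripper_width: 60.1
gripper_force: 18.0
```

Call:
step_arm(plan=[-3.8,0.05,0,0,0,0,-3.8,0.05,0,0,0,0,-3.8,0.05,0,0,0,0,-3.8,0.05,0,0,0,0,-3.8,0.05,0,0,0,0])

```text
time_s: 5.88
ee_pos: [455.6, 20.6, 180.1]
ee_rot: [-179.8, 0.0, 90.0]
force: [1.5, 0.2, -0.7]
gripper_width: 60.6
gripper_force: 18.0
```

Call:
step_arm(plan=[-3.8,0.05,0,0,0,0,-3.8,0.05,0,0,0,0,-3.8,0.05,0,0,0,0,-3.8,0.05,0,0,0,0,-3.8,0.05,0,0,0,0])

```text
time_s: 6.3
ee_pos: [458.0, -168.9, 180.1]
ee_rot: [-179.8, -0.1, 90.0]
force: [0.2, 0.1, -0.9]
gripper_width: 60.6
gripper_force: 18.0
```

Call:
step_arm(plan=[-3.8,0.05,0,0,0,0,-3.8,0.05,0,0,0,0,-3.8,0.05,0,0,0,0,-3.8,0.05,0,0,0,0,-3,0.05,0,0,0,0])

```text
time_s: 6.72
ee_pos: [460.6, -351.6, 179.7]
ee_rot: [-179.8, -0.1, 89.9]
force: [0.8, 0.1, -0.6]
gripper_width: 60.5
gripper_force: 18.0
```

Call:
step_arm(plan=[-2,0,0,0,0,0,-1.4,0,0,0,0,0,0,0,0,0,0,0,0,0,0,0,0,0])

```text
time_s: 7.05
ee_pos: [461.6, -382.6, 180.2]
ee_rot: [-179.9, -0.1, 90.0]
force: [-0.0, -0.5, -1.3]
gripper_width: 60.5
gripper_force: 18.0
```

Run:
```python
from h import *
s=sensors.state(); print(s['time_s'],s['ee_pos'],s['ee_rot'],s['force'],s['gripper_width'])
T=grab('top');S=grab('side')
a=cv2.resize(T['img'][130:300,390:530],None,fx=2.8,fy=2.8,interpolation=2)
b=cv2.resize(S['img'][70:270,270:410],None,fx=2.38,fy=2.38,interpolation=2);b=cv2.resize(b,(400,a.shape[0]))
cv2.imwrite('pics/s5.png',np.hstack([a,b])[:,:,::-1])
```

```text
7.05 [ 461.62022    -382.58999214  180.19960353] [-1.79885145e+02 -1.41043839e-01  8.99509635e+01] [-0.00760846 -0.49376775 -1.33087614] 60.452226515158095
```

View pics/s5.png

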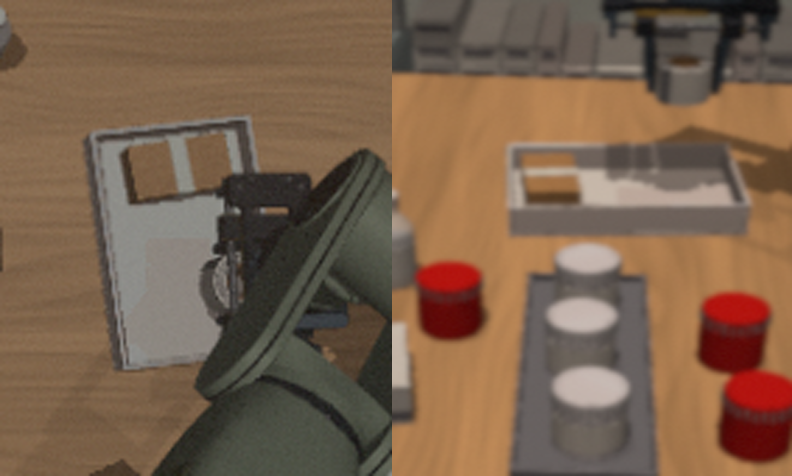

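The carried roll hangs over the free part of the tray floor, clear of the carton at crop pixel (180,165). Lowering.

Call:
step_arm(plan=[0,0,2,0,0,0,0,0,3,0,0,0,0,0,3,0,0,0,0,0,2.5,0,0,0,0,0,1.8,0,0,0])

```text
time_s: 7.57
ee_pos: [461.7, -380.4, 56.3]
ee_rot: [-179.8, -0.2, 90.1]
force: [-0.4, -0.6, -0.3]
gripper_width: 60.5
gripper_force: 18.0
```

Call:
step_arm(plan=[0,0,1.2,0,0,0,0,0,0.6,0,0,0,0,0,0.4,0,0,0,0,0,0.2,0,0,0,0,0,0,0,0,0])

```text
time_s: 7.98
ee_pos: [463.0, -382.8, 34.9]
ee_rot: [180.0, 0.0, 90.1]
force: [0.0, 0.3, -0.8]
gripper_width: 60.3
gripper_force: 18.0
```

Call:
step_arm(plan=[0,0,0.15,0,0,0,0,0,0.15,0,0,0,0,0,0.1,0,0,0,0,0,0,0,0,0])

```text
time_s: 8.32
ee_pos: [463.1, -383.4, 31.8]
ee_rot: [179.9, 0.1, 90.0]
force: [-0.7, 1.2, 4.6]
gripper_width: 61.0
gripper_force: 18.0
```

Call:
step_arm(plan=[0,0,0,0,0,0,0,0,0,0,0,0,0,0,0,0,0,0,0,0,0,0,0,0], hand=8.6)

```text
time_s: 8.65
ee_pos: [462.7, -383.0, 30.4]
ee_rot: [180.0, -0.0, 90.0]
force: [0.1, 0.0, -0.4]
gripper_width: 83.6
gripper_force: 0.0
```

Call:
step_arm(plan=[0,0,-0.8,0,0,0,0,0,-2,0,0,0,0,0,-3,0,0,0,0,0,-3,0,0,0,0,0,-2.5,0,0,0])

```text
time_s: 9.07
ee_pos: [462.9, -383.3, 145.9]
ee_rot: [179.9, 0.1, 90.0]
force: [-0.4, 0.2, 0.5]
gripper_width: 85.7
gripper_force: 0.0
```

Call:
step_arm(plan=[2,0.6,-1,0,0,0,3.8,1.2,0,0,0,0,3.8,1.2,0,0,0,0,3.8,1.2,0,0,0,0,3.8,1.2,0,0,0,0], hand=9.1)

```text
time_s: 9.48
ee_pos: [516.8, -209.5, 154.2]
ee_rot: [180.0, 0.0, 90.0]
force: [0.2, 0.3, 0.4]
gripper_width: 90.7
gripper_force: 0.0
```

Call:
step_arm(plan=[3.8,1.2,0,0,0,0,3.8,1.2,0,0,0,0,1.9,0.8,0,0,0,0,0,0,0,0,0,0,0,0,0,0,0,0])

```text
time_s: 9.9
ee_pos: [548.8, -115.1, 153.8]
ee_rot: [180.0, 0.0, 90.2]
force: [0.3, -0.1, -0.2]
gripper_width: 90.9
gripper_force: 0.0
```

Run:
```python
from h import *
s=sensors.state(); print(s['time_s'],s['ee_pos'],s['ee_rot'],s['force'],s['gripper_width'])
T=grab('top');S=grab('side')
a=cv2.resize(T['img'][130:300,390:530],None,fx=2.8,fy=2.8,interpolation=2)
b=cv2.resize(S['img'][110:280,270:410],None,fx=2.8,fy=2.8,interpolation=2)
cv2.imwrite('pics/s6.png',np.hstack([a,b])[:,:,::-1])
```

```text
9.9 [ 548.84204584 -115.07846664  153.83323935] [1.79983919e+02 2.70486117e-02 9.01745645e+01] [ 0.33315588 -0.13407691 -0.23967778] 90.92537547022272
```

View pics/s6.png

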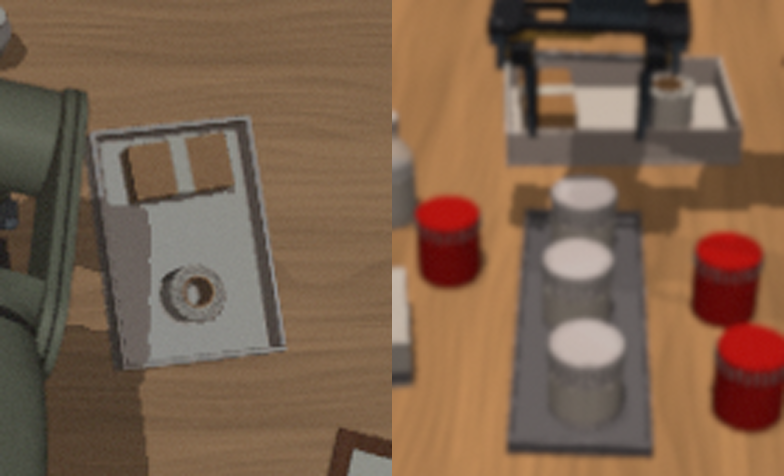

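The roll lies flat on the tray floor at crop pixel (200,292), clear of the carton. The gripper is over the far white tin. Next, heft the three tins in turn.

Call:
step_arm(plan=[0,0,2,0,0,0,0,0,3,0,0,0,0,0,2.8,0,0,0,0,0,1.8,0,0,0,0,0,1.2,0,0,0])

```text
time_s: 10.42
ee_pos: [546.7, -117.4, 43.2]
ee_rot: [-179.8, -0.0, 89.9]
force: [-0.8, -0.7, 0.4]
gripper_width: 91.3
gripper_force: 0.0
```

Call:
step_arm(plan=[0,0,0,0,0,0,0,0,0,0,0,0,0,0,0,0,0,0,0,0,0,0,0,0,0,0,0,0,0,0], hand=0, newtons=25)

```text
time_s: 10.83
ee_pos: [549.3, -116.4, 46.6]
ee_rot: [179.9, 0.0, 90.0]
force: [-0.4, 0.3, 1.2]
gripper_width: 61.7
gripper_force: 25.0
```

Call:
step_arm(plan=[0,0,-0.6,0,0,0,0,0,-1.4,0,0,0,0,0,-1.4,0,0,0,0,0,-0.6,0,0,0,0,0,0,0,0,0])

```text
time_s: 11.25
ee_pos: [549.7, -116.1, 87.4]
ee_rot: [179.8, 0.0, 90.0]
force: [1.0, 0.4, -2.0]
gripper_width: 61.7
gripper_force: 25.0
```

Call:
step_arm(plan=[0,0,0,0,0,0,0,0,0,0,0,0,0,0,0,0,0,0])

```text
time_s: 11.5
ee_pos: [547.9, -115.8, 84.6]
ee_rot: [-179.9, -0.0, 90.0]
force: [1.0, 0.5, -1.1]
gripper_width: 61.8
gripper_force: 25.0
```

Call:
step_arm(plan=[0,0,0,0,0,0])

```text
time_s: 11.58
ee_pos: [548.1, -115.8, 84.7]
ee_rot: [-179.9, -0.0, 90.0]
force: [0.2, 0.2, -1.6]
gripper_width: 61.2
gripper_force: 25.0
```

Call:
step_arm(plan=[0,0,0,0,0,0])

```text
time_s: 11.67
ee_pos: [548.3, -115.9, 84.9]
ee_rot: [-179.9, -0.0, 90.0]
force: [0.5, 0.3, -1.8]
gripper_width: 62.0
gripper_force: 25.0
```

Call:
step_arm(plan=[0,0,0,0,0,0])

```text
time_s: 11.75
ee_pos: [548.4, -115.9, 85.0]
ee_rot: [-180.0, -0.0, 90.0]
force: [-0.3, 0.1, -1.5]
gripper_width: 61.7
gripper_force: 25.0
```

Call:
step_arm(plan=[0,0,0,0,0,0])

```text
time_s: 11.83
ee_pos: [548.5, -116.0, 85.2]
ee_rot: [-180.0, -0.0, 90.0]
force: [0.4, 0.4, -1.4]
gripper_width: 61.3
gripper_force: 25.0
```

Call:
step_arm(plan=[0,0,0,0,0,0])

```text
time_s: 11.92
ee_pos: [548.5, -116.0, 85.3]
ee_rot: [-180.0, -0.0, 90.0]
force: [-0.5, 1.2, -1.4]
gripper_width: 61.7
gripper_force: 25.0
```

Call:
step_arm(plan=[0,0,1.2,0,0,0,0,0,1.4,0,0,0,0,0,0.8,0,0,0,0,0,0.4,0,0,0,0,0,0.1,0,0,0])

```text
time_s: 12.33
ee_pos: [547.9, -115.8, 46.4]
ee_rot: [-179.9, -0.0, 90.0]
force: [-2.9, 1.1, 8.2]
gripper_width: 61.8
gripper_force: 25.0
```

Call:
step_arm(plan=[0,0,0.1,0,0,0,0,0,0.05,0,0,0,0,0,0,0,0,0])

```text
time_s: 12.58
ee_pos: [547.9, -115.8, 46.4]
ee_rot: [-179.9, -0.0, 90.0]
force: [-2.8, 0.9, 9.4]
gripper_width: 61.6
gripper_force: 25.0
```

Call:
step_arm(plan=[0,0,0,0,0,0,0,0,0,0,0,0,0,0,0,0,0,0,0,0,0,0,0,0], hand=9.1)

```text
time_s: 12.92
ee_pos: [548.9, -116.0, 45.0]
ee_rot: [180.0, 0.0, 90.0]
force: [0.4, -0.4, 0.3]
gripper_width: 85.6
gripper_force: 0.0
```

Call:
step_arm(plan=[0,0,-1,0,0,0,0,0,-2.5,0,0,0,0,0,-2.5,0,0,0,1.2,0,-1,0,0,0,3,0,0,0,0,0])

```text
time_s: 13.33
ee_pos: [551.0, -75.7, 118.3]
ee_rot: [179.6, 0.1, 89.8]
force: [0.9, 0.1, -0.5]
gripper_width: 91.0
gripper_force: 0.0
```

Call:
step_arm(plan=[3.8,0.05,0,0,0,0,2.4,0.05,0,0,0,0,1,0,0,0,0,0,0,0,0,0,0,0,0,0,0,0,0,0])

```text
time_s: 13.75
ee_pos: [549.4, -1.7, 114.9]
ee_rot: [-180.0, 0.0, 90.1]
force: [0.1, 0.0, -0.3]
gripper_width: 91.0
gripper_force: 0.0
```

Call:
step_arm(plan=[0,0,1.5,0,0,0,0,0,2.4,0,0,0,0,0,1.8,0,0,0,0,0,0.9,0,0,0,0,0,0.4,0,0,0])

```text
time_s: 14.17
ee_pos: [548.6, -3.1, 43.4]
ee_rot: [-179.8, 0.0, 89.9]
force: [0.5, 0.7, 0.5]
gripper_width: 91.1
gripper_force: 0.0
```

Call:
step_arm(plan=[0,0,0,0,0,0,0,0,0,0,0,0,0,0,0,0,0,0,0,0,0,0,0,0,0,0,0,0,0,0], hand=0)

```text
time_s: 14.58
ee_pos: [550.1, -2.0, 45.8]
ee_rot: [179.9, 0.0, 90.0]
force: [-0.4, -0.2, 1.1]
gripper_width: 61.6
gripper_force: 25.0
```

Call:
step_arm(plan=[0,0,-0.6,0,0,0,0,0,-1.4,0,0,0,0,0,-1.4,0,0,0,0,0,-0.6,0,0,0,0,0,0,0,0,0])

```text
time_s: 15.0
ee_pos: [550.7, -1.9, 86.7]
ee_rot: [179.8, 0.0, 90.0]
force: [0.1, -0.4, -1.2]
gripper_width: 61.8
gripper_force: 25.0
```

Call:
step_arm(plan=[0,0,0,0,0,0,0,0,0,0,0,0,0,0,0,0,0,0,0,0,0,0,0,0])

```text
time_s: 15.33
ee_pos: [549.1, -2.0, 84.2]
ee_rot: [-179.9, -0.0, 90.0]
force: [0.3, -1.0, -1.5]
gripper_width: 61.8
gripper_force: 25.0
```

Call:
step_arm(plan=[0,0,0,0,0,0])

```text
time_s: 15.42
ee_pos: [549.2, -2.0, 84.4]
ee_rot: [-179.9, -0.0, 90.0]
force: [0.2, 0.1, -1.4]
gripper_width: 61.5
gripper_force: 25.0
```

Call:
step_arm(plan=[0,0,0,0,0,0])

```text
time_s: 15.5
ee_pos: [549.4, -2.0, 84.6]
ee_rot: [-180.0, -0.0, 90.0]
force: [0.6, 0.8, -1.3]
gripper_width: 61.4
gripper_force: 25.0
```

Call:
step_arm(plan=[0,0,0,0,0,0])

```text
time_s: 15.58
ee_pos: [549.4, -2.0, 84.7]
ee_rot: [-180.0, -0.0, 90.0]
force: [-0.4, -0.4, 0.5]
gripper_width: 61.5
gripper_force: 25.0
```

Call:
step_arm(plan=[0,0,0,0,0,0])

```text
time_s: 15.67
ee_pos: [549.5, -2.0, 84.8]
ee_rot: [-180.0, -0.0, 90.0]
force: [0.1, -0.5, -1.5]
gripper_width: 61.6
gripper_force: 25.0
```

Call:
step_arm(plan=[0,0,1.2,0,0,0,0,0,1.4,0,0,0,0,0,0.8,0,0,0,0,0,0.4,0,0,0,0,0,0.1,0,0,0])

```text
time_s: 16.08
ee_pos: [549.1, -1.9, 45.7]
ee_rot: [-179.9, -0.0, 90.0]
force: [-3.3, 0.5, 5.0]
gripper_width: 61.5
gripper_force: 25.0
```

Call:
step_arm(plan=[0,0,0.1,0,0,0,0,0,0,0,0,0,0,0,0,0,0,0])

```text
time_s: 16.33
ee_pos: [549.2, -1.9, 45.7]
ee_rot: [-180.0, -0.0, 90.0]
force: [-2.7, -0.1, 6.2]
gripper_width: 61.5
gripper_force: 25.0
```

Call:
step_arm(plan=[0,0,0,0,0,0,0,0,0,0,0,0,0,0,0,0,0,0,0,0,0,0,0,0], hand=9.1)

```text
time_s: 16.67
ee_pos: [549.9, -2.0, 44.9]
ee_rot: [180.0, -0.0, 90.0]
force: [-1.0, -0.8, 0.1]
gripper_width: 85.5
gripper_force: 0.0
```

Call:
step_arm(plan=[0,0,-1,0,0,0,0,0,-2.5,0,0,0,0,0,-2.5,0,0,0,1.2,-0.1,-1,0,0,0,3,-0.3,0,0,0,0])

```text
time_s: 17.08
ee_pos: [548.1, 38.8, 118.3]
ee_rot: [179.6, 0.0, 89.8]
force: [-0.1, 1.4, -0.1]
gripper_width: 91.0
gripper_force: 0.0
```

Call:
step_arm(plan=[3.8,-0.4,0,0,0,0,2.7,-0.3,0,0,0,0,1.1,-0.15,0,0,0,0,0,0,0,0,0,0,0,0,0,0,0,0])

```text
time_s: 17.5
ee_pos: [536.8, 116.2, 114.9]
ee_rot: [-180.0, 0.0, 90.1]
force: [0.4, -0.4, 0.0]
gripper_width: 90.9
gripper_force: 0.0
```

Run:
```python
from h import *
s=sensors.state(); print(s['time_s'],s['ee_pos'],s['ee_rot'],s['force'],s['gripper_width'])
S=grab('side')
a=cv2.resize(S['img'][130:290,240:440],None,fx=3.5,fy=3.5,interpolation=2)
cv2.imwrite('pics/s7.png',a[:,:,::-1])
```

```text
17.5 [536.794602   116.24171676 114.86080322] [-1.79995898e+02  3.50143349e-02  9.01192483e+01] [ 0.35894007 -0.39344124  0.0353302 ] 90.85259761874451
```

View pics/s7.png

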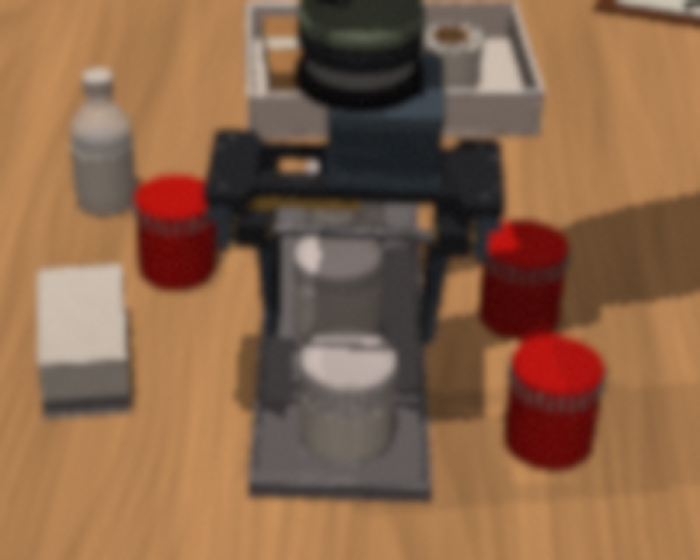

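The middle tin stands upright at crop pixel (337,280) and the gripper straddles the near tin at (347,400). Hefting the third.

Call:
step_arm(plan=[0,0,1.5,0,0,0,0,0,2.4,0,0,0,0,0,1.8,0,0,0,0,0,0.9,0,0,0,0,0,0.4,0,0,0])

```text
time_s: 17.97
ee_pos: [536.3, 114.6, 43.5]
ee_rot: [-179.8, 0.0, 89.9]
force: [-0.1, -0.5, 1.2]
gripper_width: 90.9
gripper_force: 0.0
```

Call:
step_arm(plan=[0,0,0,0,0,0,0,0,0,0,0,0,0,0,0,0,0,0,0,0,0,0,0,0,0,0,0,0,0,0], hand=0)

```text
time_s: 18.38
ee_pos: [537.5, 116.1, 45.8]
ee_rot: [179.9, -0.0, 90.0]
force: [0.0, 0.1, 1.3]
gripper_width: 61.6
gripper_force: 25.0
```

Call:
step_arm(plan=[0,0,-0.6,0,0,0,0,0,-1.4,0,0,0,0,0,-1.4,0,0,0,0,0,-0.6,0,0,0,0,0,0,0,0,0])

```text
time_s: 18.8
ee_pos: [537.9, 116.3, 86.5]
ee_rot: [179.8, -0.0, 90.0]
force: [0.1, 0.3, -3.3]
gripper_width: 61.7
gripper_force: 25.0
```

Call:
step_arm(plan=[0,0,0,0,0,0,0,0,0,0,0,0,0,0,0,0,0,0,0,0,0,0,0,0])

```text
time_s: 19.13
ee_pos: [536.5, 115.9, 84.2]
ee_rot: [-179.9, 0.0, 90.0]
force: [-0.0, 0.2, -2.7]
gripper_width: 61.5
gripper_force: 25.0
```

Call:
step_arm(plan=[0,0,0,0,0,0])

```text
time_s: 19.22
ee_pos: [536.7, 116.0, 84.4]
ee_rot: [-179.9, 0.0, 90.0]
force: [0.1, 0.7, -3.2]
gripper_width: 61.7
gripper_force: 25.0
```

Call:
step_arm(plan=[0,0,0,0,0,0])

```text
time_s: 19.3
ee_pos: [536.8, 116.0, 84.6]
ee_rot: [-180.0, 0.0, 90.0]
force: [0.1, -0.2, -3.4]
gripper_width: 61.5
gripper_force: 25.0
```

Call:
step_arm(plan=[0,0,0,0,0,0])

```text
time_s: 19.38
ee_pos: [536.9, 116.0, 84.7]
ee_rot: [-180.0, 0.0, 90.0]
force: [-0.1, 0.1, -3.3]
gripper_width: 61.7
gripper_force: 25.0
```

Call:
step_arm(plan=[0,0,0,0,0,0])

```text
time_s: 19.47
ee_pos: [537.0, 116.0, 84.8]
ee_rot: [-180.0, -0.0, 90.0]
force: [0.5, -0.1, -3.8]
gripper_width: 61.6
gripper_force: 25.0
```

About 3.4 N against about 1.4 N for each of the others, so this is the full tin. Stand it back, release it, then take it again and lift it for good.

Call:
step_arm(plan=[0,0,1.2,0,0,0,0,0,1.4,0,0,0,0,0,0.8,0,0,0,0,0,0.4,0,0,0,0,0,0.1,0,0,0])

```text
time_s: 19.88
ee_pos: [536.6, 116.0, 45.7]
ee_rot: [-179.9, 0.0, 90.0]
force: [-2.7, -2.0, 2.6]
gripper_width: 61.3
gripper_force: 25.0
```

Call:
step_arm(plan=[0,0,0.1,0,0,0,0,0,0,0,0,0,0,0,0,0,0,0])

```text
time_s: 20.13
ee_pos: [536.8, 116.0, 45.7]
ee_rot: [-180.0, -0.0, 90.0]
force: [-3.4, -0.6, 3.8]
gripper_width: 61.5
gripper_force: 25.0
```

Call:
step_arm(plan=[0,0,0,0,0,0,0,0,0,0,0,0,0,0,0,0,0,0,0,0,0,0,0,0,0,0,0,0,0,0], hand=8)

```text
time_s: 20.55
ee_pos: [537.4, 116.1, 45.0]
ee_rot: [180.0, -0.0, 90.0]
force: [1.0, -0.3, 0.3]
gripper_width: 79.8
gripper_force: 0.0
```

Call:
step_arm(plan=[0,0,0,0,0,0,0,0,0,0,0,0,0,0,0,0,0,0,0,0,0,0,0,0,0,0,0,0,0,0])

```text
time_s: 20.97
ee_pos: [537.0, 116.0, 44.9]
ee_rot: [180.0, -0.0, 90.0]
force: [-0.2, 0.0, 0.1]
gripper_width: 79.8
gripper_force: 0.0
```

Call:
step_arm(plan=[0,0,0,0,0,0,0,0,0,0,0,0,0,0,0,0,0,0,0,0,0,0,0,0,0,0,0,0,0,0], hand=0)

```text
time_s: 21.38
ee_pos: [536.9, 116.0, 44.9]
ee_rot: [-180.0, -0.0, 90.0]
force: [-0.9, 0.6, -0.2]
gripper_width: 61.6
gripper_force: 25.0
```

Call:
step_arm(plan=[0,0,-0.6,0,0,0,0,0,-1.5,0,0,0,0,0,-2,0,0,0,0,0,-2.2,0,0,0,0,0,-2.2,0,0,0])

```text
time_s: 21.8
ee_pos: [536.3, 115.9, 130.4]
ee_rot: [-179.9, 0.0, 90.0]
force: [1.6, -0.3, -2.8]
gripper_width: 61.7
gripper_force: 25.0
```

Call:
step_arm(plan=[0,0,-2.2,0,0,0,0,0,-2.2,0,0,0,0,0,-2.2,0,0,0,0,0,-2,0,0,0,0,0,-1,0,0,0])

```text
time_s: 22.22
ee_pos: [537.6, 116.1, 228.5]
ee_rot: [179.8, -0.0, 90.0]
force: [0.4, 0.5, -2.9]
gripper_width: 62.0
gripper_force: 25.0
```

Call:
step_arm(plan=[0,0,-0.4,0,0,0,0,0,0,0,0,0,0,0,0,0,0,0,0,0,0,0,0,0,0,0,0,0,0,0])

```text
time_s: 22.63
ee_pos: [536.3, 115.9, 228.5]
ee_rot: [-179.8, 0.0, 90.0]
force: [0.8, 0.1, -3.1]
gripper_width: 61.5
gripper_force: 25.0
```

Call:
step_arm(plan=[0,0,0,0,0,0,0,0,0,0,0,0,0,0,0,0,0,0,0,0,0,0,0,0,0,0,0,0,0,0])

```text
time_s: 23.05
ee_pos: [537.0, 116.0, 229.9]
ee_rot: [-180.0, -0.0, 90.0]
force: [0.8, -0.2, -2.5]
gripper_width: 61.7
gripper_force: 25.0
```

Run:
```python
from h import *
s=sensors.state(); print(s['time_s'],s['ee_pos'],s['ee_rot'],s['force'],s['gripper_width'],s['qvel'])
S=grab('side');T=grab('top')
a=cv2.resize(S['img'][100:380,240:440],None,fx=2,fy=2,interpolation=2)
b=cv2.resize(T['img'][120:400,185:385],None,fx=2,fy=2,interpolation=2)
cv2.imwrite('pics/s8.png',np.hstack([a,b])[:,:,::-1])
```

```text
23.05 [537.00896949 116.00939875 229.88855512] [-1.79997617e+02 -3.09501983e-03  9.00170833e+01] [ 0.80802666 -0.20485179 -2.49561227] 61.730268224690505 [-0.06166539 -0.07972222 -0.1703252  -0.0532443   0.03103244 -0.04272313]
```

View pics/s8.png

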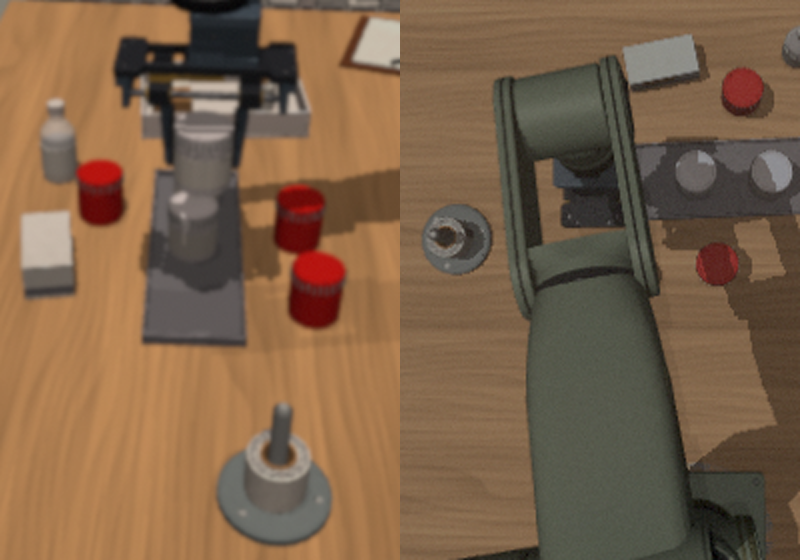

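The tin is held upright at crop pixel (205,155), its underside about 189 mm up. The other tins stand in place, as do the red ones, the bottle, the box and the lower roll. Handing in.

```bash
python3 -c "
from workcell import env
print(env.job_done())"
```

```text
the job is handed in; nothing more can be done
None
```

The top roll lies flat in the issue tray, all three tins were hefted and stood back, and the full one (the tin nearest the spindle, about 3.4 N against 1.4 N for the others) is held upright and still with its underside about 19 cm up; the job was handed in at about 23 s.

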